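# Put the washed peeler in the steriliser drawer and start it

## Robot

A 6-joint arm with a two-finger parallel gripper is mounted at the origin on a cart in front of the work surface, level with it; the furniture and walls round the work are solid. World frame = base frame: x ahead of the robot, y to its left, z up, the work surface at z = 0. Lengths are in m, angles in rad, forces in N, time in s.
With the tool pointing down it reaches from about 0.375 to 0.9 m from the base axis. Payload 3.1 kg.
Tool frame: the origin (TCP) lies at the very end of the fingers, on their centre line; the grasp point (between the pads) lies 19 mm behind it; z points along the fingers, y is the line along which they close (so a half turn about z gives the same grasp; the last joint's range is limited). The gripper opens to 85 mm and grips with 20 to 120 N. Pads are 22 mm wide; open, the fingers measure 114 mm over their backs; the gripper's body (76 mm by 85 mm) begins 54 mm behind the grasp point. The pads swing forward as they close: fully open they stand 13 mm farther back than shut.
Start: joints at [-1.502, 0.527, 1.433, -0, 1.181, -0.178], TCP at [0.153, -0.606, 0.195] pointing down, gripper open.
Joint ranges: [-3.08, 3.08], [-0.75, 2.2], [0.22, 2.44], [-1.43, 4.57], [0, 2.65], [-2.85, 2.85]. Speed limits (rad/s): [2.79, 2.79, 3.14, 3.14, 3.14, 3.14].

## Interface

Orientations are given as [roll, pitch, yaw] about the fixed x, y, z axes, in that order (R = Rz(yaw) Ry(pitch) Rx(roll)).
In Python, from cell import env, claw, ik, optics, job gives the robot as it stands. The module is installed in compiled form; this text tells all that it offers. Calls block until the motion is done:
- env.move_ptp(position, orientation): joint-space move of the TCP to a pose.
- env.move_straight(position, orientation=None, max_speed=0.15, max_force=None): straight line of the TCP; orientation=None keeps the orientation; max_speed is the mean speed in m/s. With max_force (N) it stops when the force on the tool has changed by that much, and returns True; else False.
- env.set_joints(angles): joint-space move.
- claw.open_jaws() and claw.close_gripper(): open the fingers fully, or close them until they stop; the grip force is fixed at half the most.
- env.pause(seconds).
- ik(position, orientation): joint angles nearest the present ones, or None.
- env.read_state(): the state.
- optics.snapshot(name): name is "scene" or "top"; returns a dict with "pixels" (400x640x3 uint8, red, green, blue), "z_map" (400x640 float32, m along the optical axis (not along the pixel's ray), 0 where there is no reading), "fx", "fy", "cx", "cy" (pixels), "R" (3x3) and "t" (3): a world point X has camera coordinates R X + t. Camera axes: x right, y down, z forward; pixel columns grow to the right and rows downward; lengths in m; the calibration is good to about 2 mm. A picture is of the moment at which its call begins.
A pose or a line that the arm cannot do raises env.PlanningError and nothing moves.
- job.close_job(): hands the job in; it is judged then, once.
The state is a dict: "time": time; "qpos": joint angles; "dq": joint speeds; "joint_torque": joint torques, N m; "ee_pos": TCP position; "tool_rot": TCP orientation; "wrist_force": force on the tool from outside, world axes, zero at the start; "wrist_torque": the same for the moment, N m; "opening": finger opening in m; "gripper_force": force on a finger pad.
Only numpy, scipy, OpenCV 4.12 (cv2) and the standard library are available. Lean on these libraries where they do the work, as an engineer would, in place of code of your own. Each camera call takes 0.05 s, during which the arm holds its last target. There are 200 camera calls.

## Task

Sterilise the washed vegetable peeler: lay it flat in the long front tray of the steriliser's open drawer, along the tray, without dropping it in, and slide the drawer fully home without slamming it. Then press the start button on top of the steriliser fully down and let it come back up. Leave the tin opener, the sardine tin and the cup where they are.

Things in the scene. Friction and masses are not known exactly. Their poses are not given: they have to be found in the camera images.
- peeler: Loose vegetable peeler, 170 long x 25 wide x 18 mm high as it lies: slender straight dark green handle, short narrow steel blade at one end. It lies flat on the worktop left or right of the drawer, the tin opener on the other side. Origin at the middle of its underside, x along its length, z up. Grip it near its middle, across its width.
- tin_opener: Loose tin opener, 174 x 41 x 20 mm: stout yellow handle with a broad steel ring head. Origin at the middle of its underside, x along its length. Not to be moved.
- sardine_tin: Loose flat tin, 63 x 105 x 24 mm, on the worktop to the left. Origin at the middle of its underside. Not to be moved.
- espresso_cup: Loose small white cup, 59 x 83 x 55 mm with its handle, on the worktop to the right. Origin at the middle of its underside. Not to be moved.
- steriliser: Low white box, the tool steriliser, fixed to the worktop: 204 deep (its x) x 240 wide (its y) x 97 mm high, one drawer in its front. Origin at the middle of its underside, z up; its front looks along its own -x, roughly to the robot. The casing's front edge is at x = -102 mm; the lamp head over the drawer covers heights 68 to 96 mm.
- drawer (a joint): How far the drawer stands out, m, along the steriliser's -x: 0 fully home, 0.145 fully out; open at the start. Slides with about 2 N and stays where left. Its white front is 236 wide, 12 thick, from 13 to 73 mm above the worktop, with a steel bar handle; when home, the front's outer face is at x = -115 mm of the steriliser.
- tray_mid (a point): Middle of the drawer's front tray, on the thin ribs of its floor, 25 mm above the worktop; moves with the drawer, axes as the steriliser's. Tray: 196 mm long (y) x 86 mm wide (x, 43 mm to each side of this point); above this point the side walls stand 29, the partition behind 23, the drawer front 48 mm. A second tray lies behind the partition, nearer the casing: not the one to use.
- handle_mid (a point): Middle of the drawer's bar handle, 56 mm above the worktop and 35 mm in front of the outer face of the drawer's front; it moves with the drawer, axes as the steriliser's. The bar is 120 mm long along y, about 10 mm thick.
- start_top (a point): Middle of the top of the start button, a white round push button, 30 mm across, in a steel collar on top of the steriliser near its front. It is pressed straight down.
- start (a joint): How far the start button is pressed, m: 0 released, 0.006 fully down (about 5 N). It springs back.

How it is judged:
On the way, in this order (a step that is already met when the one before it is completed fails the run):
1. the peeler lies flat in the front tray, along it, released (x of peeler in the frame of tray_mid between -0.032 and 0.032 m and y of peeler in the frame of tray_mid between -0.018 and 0.018 m and z of peeler in the frame of tray_mid below 0.007 m and angle between the x axis of peeler and the y axis of tray_mid, either way round below 0.35 rad and contact force between the fingers and peeler below 0.05 N and linear speed of peeler below 0.03 m/s), for 0.2 s.
2. the drawer is fully home with the peeler in its tray (value of joint drawer below 0.003 m and x of peeler in the frame of tray_mid between -0.032 and 0.032 m and y of peeler in the frame of tray_mid between -0.018 and 0.018 m and z of peeler in the frame of tray_mid below 0.007 m and angle between the x axis of peeler and the y axis of tray_mid, either way round below 0.35 rad), for 0.2 s.
3. the start button is pressed fully down with the drawer home (all of step 2 and value of joint start above 0.005 m), for 0.05 s.
At the end, for the whole second after the job is handed in: Drawer home (within 3 mm); peeler at rest, released, flat on the ribs of the front tray (within 7 mm), along it (0.35 rad), its middle within 32 mm across and 18 mm along of the tray's; button up again (1.5 mm); tin opener, sardine tin and cup within 20 mm of their starts (all of step 2 and contact force between the fingers and peeler below 0.05 N and value of joint start below 0.0015 m and linear speed of peeler below 0.02 m/s and distance of each of tin_opener, sardine_tin, espresso_cup from where it was at the start of the episode below 0.02 m); the robot touches nothing.
It fails at once if the start button is pressed while the drawer is not home (value of joint start above 0.003 m and value of joint drawer above 0.006 m).
It fails at once if the drawer is slammed (moves inward at over 0.4 m/s) (velocity of joint drawer below -0.4 m/s).
It fails at once if the peeler is dropped or thrown (over 0.7 m/s while the fingers do not hold it, a fall of about 25 mm) (linear speed of peeler above 0.7 m/s and contact force between the fingers and peeler below 0.01 N).
It fails at once if the tin opener, the sardine tin or the cup is pushed away (over 20 mm) or tipped (over 0.3 rad) (distance of any of tin_opener, sardine_tin, espresso_cup from where it was at the start of the episode above 0.02 m or angle between any of tin_opener, sardine_tin, espresso_cup's own z axis and vertical above 0.3 rad).
It also fails if it takes over 58 s, if anything falls off the work surface, if the arm or the gripper's body presses on something with over 40 N, if the wrist force passes 120 N, or if a joint passes its speed limit or range.

## Working session

There is one attempt and no reset: what is moved stays moved. The work goes in short steps, each a Python script; the robot and the scene stay as the last script left them, time stands still between calls to the robot, and variables do not carry over. Pictures are saved under pics/ and viewed, at most 10 in all, crops included, and the job is handed in when it is done.

```bash
mkdir -p pics; cat > h.py <<'E'
import numpy as np, cv2
from cell import env, claw, ik, optics, job
def snap(n,f=None):
    s=optics.snapshot(n)
    if f: cv2.imwrite('pics/'+f,cv2.cvtColor(s['pixels'],cv2.COLOR_RGB2BGR))
    return s
def pts(s):
    z=s['z_map']; v,u=np.indices(z.shape)
    c=np.stack([(u-s['cx'])/s['fx']*z,(v-s['cy'])/s['fy']*z,z],-1)
    return (c-s['t'])@s['R']      # world points HxWx3
def ray(s,u,v,h):
    d=np.array([(u-s['cx'])/s['fx'],(v-s['cy'])/s['fy'],1])@s['R']; o=-s['t']@s['R']
    return o+d*(h-o[2])/d[2]
E
python3 - <<'E'
from h import *
for n in('top','scene'):
    s=snap(n,n+'0.png'); np.savez(n+'0.npz',**s); print(n,-s['t']@s['R'],s['R'][2])
E
```

```text
top [0.54342496 0.02251036 1.12309507] [ 0.07402994  0.00669808 -0.99723353]
scene [-0.12540494  0.56138931  0.90585025] [ 0.6079176  -0.45636667 -0.64974276]
```

View pics/top0.png

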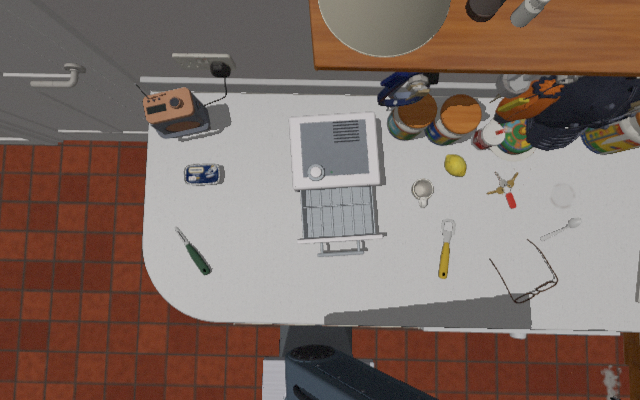

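View pics/scene0.png

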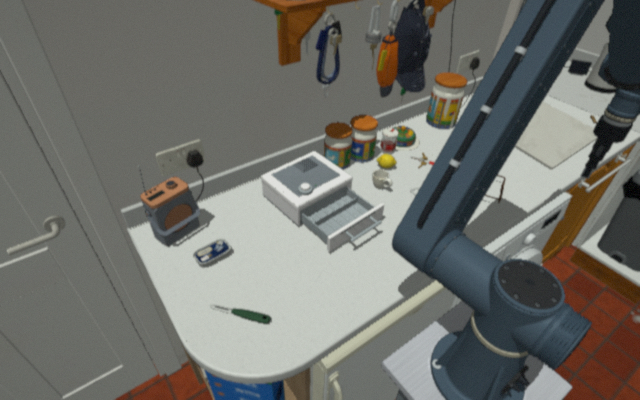

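The top view shows the peeler at about (178–210, 228–273), the casing top around (335,150), and the button at (315,172). The front tray is just behind the drawer front (row ~228), the handle bar is at (340,252), and the tin, cup and opener are clear of all of these.

```bash
cat > m.py <<'E'
from h import *
def rect(P,m):
    q=P[m][:,:2].astype(np.float32); r=cv2.minAreaRect(q*1000); return np.round(r[0],1),np.round(r[1],1),round(r[2],1),len(q)
s=dict(np.load('top0.npz')); P=pts(s); v,u=np.indices(P.shape[:2])
box=lambda a,b,c,d:(u>=a)&(u<b)&(v>=c)&(v<d)
hsv=cv2.cvtColor(s['pixels'],cv2.COLOR_RGB2HSV)
tab=box(220,280,220,300); print('table z',np.median(P[tab][:,2]),P[tab][:,2].std())
z=P[...,2]
pb=box(165,220,218,285)
print('peeler z>6mm',rect(P,pb&(z>.006)), 'zmax',z[pb].max())
g=pb&(hsv[...,1]>80)&(hsv[...,0]>40)&(hsv[...,0]<95); print('green',rect(P,g))
# colour-difference mask via rays
d=np.abs(s['pixels'].astype(int)-np.median(s['pixels'][tab],0)).sum(-1)
m=(pb&(d>60)).astype(np.uint8); c=max(cv2.findContours(m,0,2)[0],key=cv2.contourArea)
w=np.array([ray(s,*p[0],.009)[:2] for p in c],np.float32)*1000; print('ray rect',cv2.minAreaRect(w))
cs=box(280,390,100,200)&(abs(z-.097)<.012); print('casing',rect(P,cs))
fr=box(285,395,228,245)&(z>.055)&(z<.085); print('front',rect(P,fr))
hd=box(305,375,240,262)&(z>.035)&(z<.068); print('handle',rect(P,hd))
b=box(303,327,160,184); print('near button z',np.percentile(z[b],[5,50,95,99]))
gr=cv2.cvtColor(s['pixels'],cv2.COLOR_RGB2GRAY)
print(cv2.HoughCircles(gr[150:195,295:340],cv2.HOUGH_GRADIENT,1,20,param1=100,param2=10,minRadius=5,maxRadius=14))
print(np.round(z[160:184:2,303:328:2]*1000).astype(int))
cv2.imwrite('pics/crop.png',cv2.resize(cv2.cvtColor(s['pixels'],4)[100:265,165:395],None,fx=3.4,fy=3.4,interpolation=2))
E
python3 m.py
```

```text
table z 0.00039822044769578037 0.06057799314299295
peeler z>6mm (array([453.8, 232.4]), array([170.6, 423.4]), 1.2, 331) zmax 1.1230950654763845
green (array([433.3, 356.6]), array([98.5, 18.3]), 37.7, 102)
ray rect ((457.1784973144531, 376.126220703125), (167.60482788085938, 32.64080810546875), 39.12859344482422)
casing (array([745.3, -28.8]), array([205. , 239.9]), 4.8, 6212)
front (array([508.8, -49.6]), array([ 44.5, 234.1]), 1.2, 436)
handle (array([476. , -51.1]), array([ 39.5, 127.9]), 4.9, 244)
near button z [0.09439844 0.09902613 0.11990608 0.12140321]
[[[23.5 21.5  7.4]
  [20.5 42.5  6.2]]]
[[ 97  97  96  97  96  98  97  99  97  96  98 101  96]
 [ 97  93  99  95  99 102  97  99  95  96  96 102  96]
 [100  99  99 101  99 111 111 112  99  99  98  95  98]
 [ 98  96  98  99 109 111 115 115 110 112  98 101  96]
 [101  97  95 107 118 120 122 119 121 110  96 100  97]
 [ 99  97  99 111 120 120 118 119 119 112 111  98  96]
 [100  98 109 107 121 120 122 121 119 109 110  96  96]
 [ 97  97  98 112 119 118 120 119 121 108 106  99 100]
 [ 98  93  99 109 109 118 119 117 111 108  95  97  97]
 [ 94  96  98  96 109 108 109 110 106 107  98  95  99]
 [ 95  96  98  96  97 107 109 108  99  98  95 100  98]
 [ 96  96  97 100  95  96  97  98  96  96  94  97 100]]
```

View pics/crop.png

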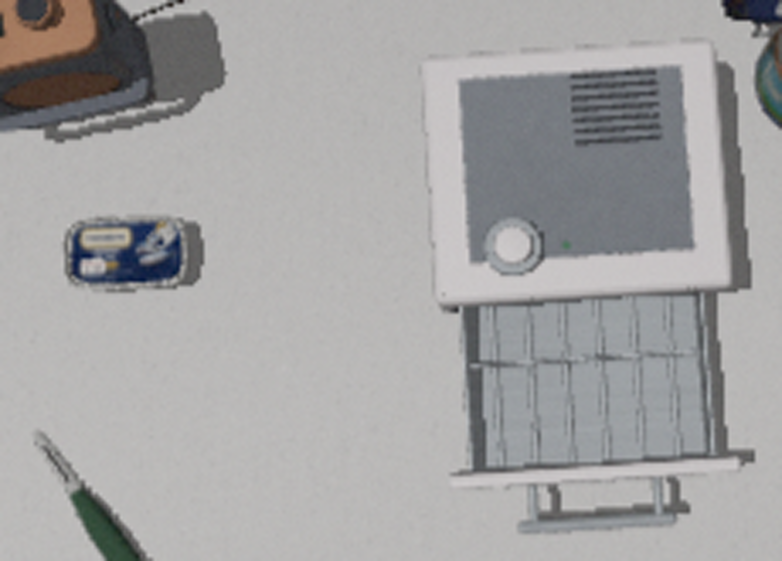

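The steriliser yaw comes out at about 4.8°. Fully open fingers (114 mm) don't fit in the 86 mm tray. I'll grip only the upper part of the peeler and release with the tips just over the partition, offset to the rear, which gives a small drop well under the speed limit. Next I refine the numbers.

```bash
cat > m2.py <<'E'
from m import *
ok=s['z_map']>0
print('----'); 
def pe(mask):
    q=P[mask][:,:2]; a=cv2.minAreaRect((q*1000).astype(np.float32)); return a
bb=pb&ok&(z>.005)&(z<.04); n,l,st,_=cv2.connectedComponentsWithStats(bb.astype(np.uint8)); k=1+st[1:,4].argmax()
print('peeler depth',pe(l==k),(l==k).sum(),np.percentile(z[l==k],[50,95,99]))
# casing axes
C=np.array([.7453,-.0288]); y=np.deg2rad(4.8); A=np.array([[np.cos(y),-np.sin(y)],[np.sin(y),np.cos(y)]])
L=(P[...,:2]-C)@A
hd=hd&ok; h=L[hd]; e=np.histogram(h[:,0],np.arange(-.31,-.24,.004)); print(e[0],np.round(e[1][0],3)); bar=h[:,0]<-.272; print('bar',h[bar].min(0),h[bar].max(0))
f=L[box(285,395,225,246)&ok&(z>.066)&(z<.08)]; print('front x',np.percentile(f[:,0],[2,50,98]),'y',np.percentile(f[:,1],[2,50,98]))
b=box(300,330,157,187)&ok&(z>.115)&(z<.126); print('button',P[b].mean(0),np.ptp(P[b],0),b.sum())
# direct edges by rays: front top edge at v profile
for uu in(320,340,360):
    col=gr[225:262,uu]; print(uu,col.tolist())
    print(np.round([( (ray(s,uu,v0,.073)[:2]-C)@A)[0] for v0 in (236,240,243)],4),np.round([((ray(s,uu,v0,.06)[:2]-C)@A)[0] for v0 in (251,253,255)],4))
E
python3 m2.py | sed -n '/----/,$p'
```

```text
----
peeler depth ((446.90386962890625, 373.21478271484375), (142.47946166992188, 29.887989044189453), 38.82548904418945) 317 [0.01507272 0.01913101 0.0210904 ]
[ 0  0  0  0  1 63 69 54  7  9  7  9  9  9  7  0  0] -0.31
bar [-0.29011244 -0.06369094] [-0.27262379  0.06421142]
front x [-0.25022642 -0.24374911 -0.23790088] y [-0.11227741  0.00130786  0.11176479]
button [0.67990709 0.02116863 0.11909221] [0.02975718 0.02673649 0.00708125] 92
320 [156, 159, 162, 159, 160, 157, 159, 159, 158, 156, 158, 116, 90, 157, 191, 196, 196, 147, 151, 157, 155, 159, 162, 159, 155, 154, 166, 166, 133, 141, 151, 139, 176, 183, 183, 184, 183]
[-0.2335 -0.2444 -0.2525] [-0.2752 -0.2807 -0.2862]
340 [161, 162, 159, 160, 157, 155, 158, 158, 156, 158, 161, 115, 179, 195, 196, 190, 153, 177, 184, 182, 183, 183, 183, 183, 143, 104, 88, 122, 152, 147, 150, 178, 184, 183, 183, 183, 182]
[-0.2369 -0.2478 -0.256 ] [-0.2787 -0.2842 -0.2896]
360 [158, 158, 156, 157, 159, 159, 159, 159, 158, 114, 90, 179, 195, 198, 188, 162, 175, 179, 178, 179, 176, 176, 178, 132, 97, 97, 129, 155, 146, 154, 179, 182, 182, 184, 185, 184, 181]
[-0.2404 -0.2512 -0.2594] [-0.2821 -0.2876 -0.2931]
```

```bash
cat >> h.py <<'E'
C=np.array([.7453,-.0288]); Y=np.deg2rad(4.8); A=np.array([[np.cos(Y),-np.sin(Y)],[np.sin(Y),np.cos(Y)]])
W=lambda x,y,z:[*(C+A@[x,y]),z]
D=lambda yaw:[np.pi,0,yaw]
E
python3 - <<'E'
from h import *
s=dict(np.load('top0.npz'))
print('partition x',((ray(s,335,205.5,.048)[:2]-C)@A),'front inner',((ray(s,335,237.5,.073)[:2]-C)@A))
pk=np.deg2rad(38.5); pl=Y+np.pi/2
for k in(0,-np.pi):
    a=ik([.457,.379,.008],D(pk+k)); b=ik(W(-.175,0,.05),D(pl+k)); print(k,a,b)
    if a is not None and b is not None: off=k; break
env.move_ptp([.457,.379,.15],D(pk+off)); env.move_straight([.457,.379,.008],max_speed=.12,max_force=10)
claw.close_gripper(); r=env.read_state(); print(r['opening'],r['gripper_force'],r['ee_pos'],r['time'])
env.move_straight([.457,.379,.15]); 
s=snap('top','g.png'); snap('scene','g2.png'); print(env.read_state()['opening'],env.read_state()['time'])
a=cv2.imread('pics/g.png')[170:300,140:300];b=cv2.imread('pics/g2.png')[200:330,170:330]
cv2.imwrite('pics/gg.png',cv2.resize(np.hstack([a,b]),None,fx=2.5,fy=2.5))
E
```

```text
partition x [-0.15138133  0.00449388] front inner [-0.2401437  0.0119022]
0 [ 5.04299007e-01  7.48078434e-01  1.64419539e+00 -4.44089210e-16
  7.49318832e-01  1.40314357e+00] [-2.71048588e-01  6.61751765e-01  1.68299035e+00 -4.44089210e-16
  7.96850536e-01 -3.54824392e-01]
0.0001961382210488329 0.0 [0.45698997 0.37898027 0.00797008] 5.7917
0.000261217130667333 6.9917
```

View pics/gg.png

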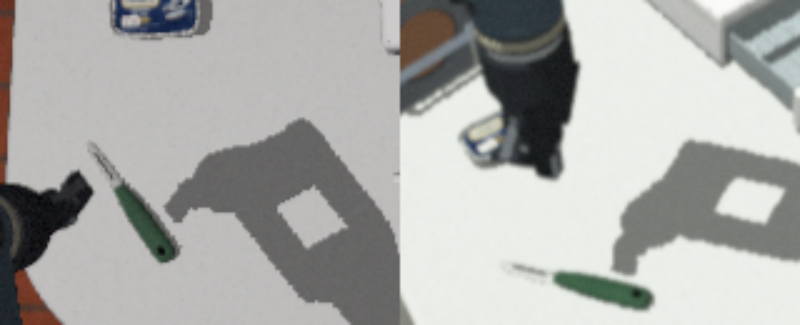

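The jaws closed empty and the peeler still lies at about (176,227)–(207,273). I'll triangulate its ends across both views and check the calibration against the known TCP.

```bash
cat > q.py <<'E'
from h import *
env.move_ptp([.45,.25,.25],D(.67))
for n,(a,b,c,d) in (('top',(165,225,218,285)),('scene',(205,280,295,330))):
    s=snap(n); np.savez(n+'1.npz',**s); im=s['pixels'].astype(int)
    hsv=cv2.cvtColor(s['pixels'],cv2.COLOR_RGB2HSV)
    m=np.zeros(im.shape[:2],np.uint8); m[d*0+c:d,a:b]=((hsv[...,1]>90)&(hsv[...,0]>45)&(hsv[...,0]<95))[c:d,a:b]
    p=np.argwhere(m)[:,::-1]
    for h in (.005,.009): 
        w=np.array([ray(s,*q,h)[:2] for q in p],np.float32)*1000; print(n,'green',h,len(w),[np.round(x,1) for x in cv2.minAreaRect(w)], np.round(w.mean(0),1))
    P=pts(s); print(' green depth mean',P[m>0].mean(0).round(4), 'z pct',np.percentile(P[m>0][:,2],[10,50,90]).round(4))
    # height along the axis
    cut=cv2.cvtColor(s['pixels'][c:d,a:b],4); cv2.imwrite('pics/c_%s.png'%n,cv2.resize(cut,None,fx=5,fy=5,interpolation=2))
    t=P[m>0][:,:2]@[.78,.626]; zz=P[m>0][:,2]
    for lo in np.arange(t.min(),t.max(),.012): k=(t>=lo)&(t<lo+.012); print('  t',lo.round(3),zz[k].mean().round(4),k.sum())
A1=cv2.imread('pics/c_top.png');B1=cv2.imread('pics/c_scene.png');h=max(A1.shape[0],B1.shape[0])
o=np.zeros((h,A1.shape[1]+B1.shape[1],3),np.uint8);o[:A1.shape[0],:A1.shape[1]]=A1;o[:B1.shape[0],A1.shape[1]:]=B1;cv2.imwrite('pics/c2.png',o)
E
python3 q.py
```

```text
top green 0.005 18 [array([421.8, 342.1]), array([82.7, 91.3]), np.float64(47.3)] [420.1 351.2]
top green 0.009 18 [array([422.3, 341. ]), array([82.4, 90.9]), np.float64(47.3)] [420.5 350.1]
 green depth mean [0.4677 0.2225 0.4356] z pct [0.3614 0.4398 0.5784]
  t 0.473 0.4448 2
  t 0.485 0.5088 3
  t 0.497 0.4595 6
  t 0.509 0.3366 4
  t 0.521 0.4402 3
scene green 0.005 86 [array([434. , 357.4]), array([94.7, 14.2]), np.float64(38.9)] [433.7 357.7]
scene green 0.009 86 [array([431.5, 358.3]), array([94.3, 14.2]), np.float64(38.9)] [431.2 358.6]
 green depth mean [0.4281 0.3598 0.014 ] z pct [0.011  0.0142 0.0167]
  t 0.512 0.0148 12
  t 0.524 0.0152 8
  t 0.536 0.0155 10
  t 0.548 0.0145 13
  t 0.56 0.0135 14
  t 0.572 0.0141 10
  t 0.584 0.0135 11
  t 0.596 0.0102 7
  t 0.608 0.0095 1
```

View pics/c2.png

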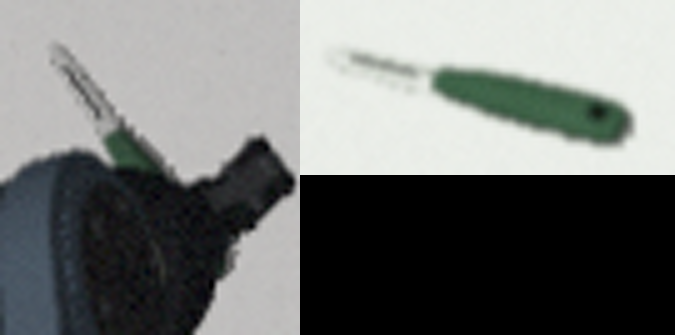

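The handle tapers: near the middle it is only about 10 mm high, so the tips rode over it. I'll regrip ~26 mm toward the handle (height ~14 mm) and lower down.

```bash
python3 - <<'E'
from h import *
pk=np.deg2rad(38.8); p=[.4383,.3615]
claw.open_jaws(); env.move_ptp([*p,.12],D(pk)); env.move_straight([*p,.0055],max_speed=.12,max_force=10)
claw.close_gripper(); r=env.read_state(); print(r['opening'],r['gripper_force'],r['ee_pos'],r['time'])
if r['opening']>.004:
    env.move_straight([*p,.06],max_speed=.1); print(env.read_state()['opening'])
    env.move_straight([*p,.2],max_speed=.2)
    g=W(-.175,-.026,.16); env.move_ptp(g,D(Y+np.pi/2)); r=env.read_state(); print(r['opening'],r['ee_pos'],r['time'])
a=snap('top','a.png');b=snap('scene','b.png')
a=cv2.imread('pics/a.png')[130:280,250:410];b=cv2.imread('pics/b.png')[120:270,250:410]
cv2.imwrite('pics/ab.png',cv2.resize(np.hstack([a,b]),None,fx=2.5,fy=2.5))
E
```

```text
-4.19066903543377e-05 0.0 [0.43831536 0.36149621 0.00547229] 11.1583
```

View pics/ab.png

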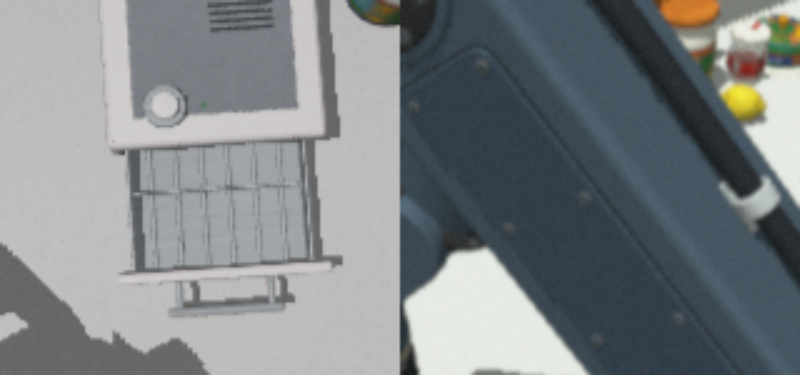

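Empty again, and the scene view is blocked by the arm. I'll look at the gripper as it stands with the projected TCP marked.

```bash
python3 - <<'E'
from h import *
r=env.read_state(); t=np.array(r['ee_pos'])
s=snap('top','a1.png')
def pr(s,X): c=s['R']@X+s['t']; return int(s['fx']*c[0]/c[2]+s['cx']),int(s['fy']*c[1]/c[2]+s['cy'])
claw.open_jaws(); env.move_straight([t[0],t[1],.1],max_speed=.25)
r=env.read_state(); t2=np.array(r['ee_pos']); print(t,t2,r['tool_rot'],r['opening'],r['time'])
s2=snap('scene','b1.png'); s3=snap('top','a2.png')
o=[]
for f,ss,T in(('a1',s,t),('a2',s3,t2),('b1',s2,t2)):
    im=cv2.imread(f'pics/{f}.png'); u,v=pr(ss,T); im=im[max(v-60,0):v+60,u-55:u+55]
    im=cv2.resize(im,(266*1,290)); o.append(im); print(f,u,v)
cv2.imwrite('pics/abc.png',cv2.resize(np.hstack(o),None,fx=1,fy=1))
E
```

```text
[0.43828191 0.36148237 0.00544812] [0.43840758 0.36157984 0.10080054] [ 3.14130500e+00 -1.36116820e-03  6.77304724e-01] 0.08516585832198374 12.6167
a1 196 256
a2 185 259
b1 244 292
```

View pics/abc.png

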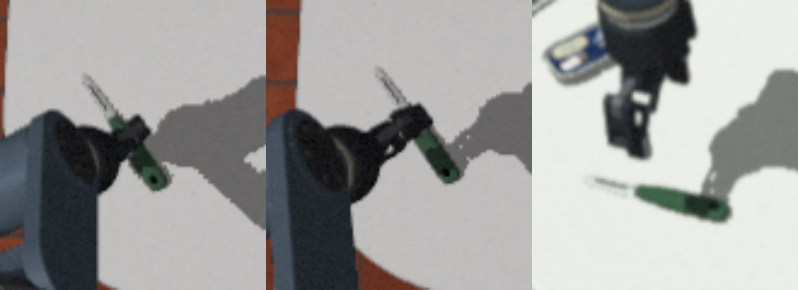

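The TCP projects onto the handle, yet the jaws closed freely without moving the peeler. I'll use the depth data to check where the finger tips are relative to the TCP.

```bash
cat > f.py <<'E'
from h import *
def fing(tag):
    r=env.read_state(); T=np.array(r['ee_pos']); y=r['tool_rot'][2]
    R=np.array([[np.cos(y),np.sin(y),0],[np.sin(y),-np.cos(y),0],[0,0,-1]]) # columns = tool x,y,z (down)
    for n in('top','scene'):
        s=snap(n); P=pts(s)[s['z_map']>0]; q=(P-T)@R
        k=(abs(q[:,0])<.05)&(abs(q[:,1])<.08)&(q[:,2]>-.075)&(q[:,2]<.03); q=q[k]*1000
        print(tag,n,len(q))
        for lo in range(-75,31,10):
            b=q[(q[:,2]>=lo)&(q[:,2]<lo+10)]
            if len(b)>2: print('  z',lo,len(b),'x',np.percentile(b[:,0],[5,95]).round(),'y',np.percentile(b[:,1],[5,25,50,75,95]).round())
fing('open')
t=env.read_state()['time']; claw.close_gripper(); r=env.read_state(); print(r['time']-t,r['opening'],r['tool_rot']); fing('shut')
E
python3 f.py
```

```text
open top 8
  z -65 5 x [-9. -5.] y [44. 47. 48. 49. 49.]
open scene 115
  z -75 40 x [-11.   4.] y [-59. -52.  40.  42.  43.]
  z -65 52 x [-11.   6.] y [-58. -56.  -3.  41.  43.]
  z -55 23 x [-11.   8.] y [-52. -48.  40.  42.  42.]
0.7665999999999986 0.00015538667970922893 [ 3.14157810e+00 -1.47384976e-04  6.77172065e-01]
shut top 11
  z -55 5 x [-9. -5.] y [-1.  2.  6.  6.  6.]
  z -45 3 x [-9. -7.] y [-5. -0.  6.  6.  7.]
shut scene 75
  z -75 11 x [-12.  -8.] y [-12.  -8.  -3.   1.   3.]
  z -65 21 x [-12.  -5.] y [-16. -13.  -8.  -5.   3.]
  z -55 27 x [-11.   5.] y [-15. -14. -10.  -5.   4.]
  z -45 14 x [-11.   0.] y [-14. -12.  -8.  -4.   1.]
```

The depth clouds put the real finger tips about 38 mm short of the reported TCP, which would explain the closing above the peeler. I'll measure the offset by touching the bare worktop gently.

```bash
python3 - <<'E'
from h import *
p=[.47,.24]
env.move_straight([*p,.1],max_speed=.25); env.move_straight([*p,.01],max_speed=.15,max_force=4)
print(env.read_state()['ee_pos'],env.read_state()['wrist_force'])
for zt in(-.06,-.045,-.04,-.03):
    try: print(zt,env.move_straight([*p,zt],max_speed=.04,max_force=4)); break
    except env.PlanningError as e: print(zt,e)
r=env.read_state(); print(r['ee_pos'],r['wrist_force'],r['qpos'],r['time'])
env.move_straight([*p,.06],max_speed=.2)
E
python3 - <<'E'
E
```

```text
[0.47022593 0.24079824 0.01031925] [ 0.76918014  0.84139524 -0.5245984 ]
-0.06 True
[ 0.46982667  0.23992732 -0.03592272] [ 0.43672741 -0.13466287  6.04668226] [ 2.60156050e-01  7.81007942e-01  1.82443354e+00 -2.45816292e-06
  5.36808092e-01  1.15383439e+00] 16.2
```

The real tips touch the worktop at a reported z of −0.0355, so I'll add a 35.5 mm correction to all z values and regrasp.

```bash
echo 'OZ=-.0355   # reported TCP z = real tip z + OZ (tool down)' >> h.py
python3 - <<'E'
from h import *
pk=np.deg2rad(38.8); p=[.4383,.3615]
claw.open_jaws(); env.move_ptp([*p,.06],D(pk)); env.move_straight([*p,.0065+OZ],max_speed=.12,max_force=10)
claw.close_gripper(); r=env.read_state(); print(r['opening'],r['gripper_force'],r['ee_pos'],r['time'])
if r['opening']>.004:
    env.move_straight([*p,.04],max_speed=.1); print(env.read_state()['opening'])
    env.move_straight([*p,.12],max_speed=.2)
    env.move_ptp(W(-.175,-.027,.12),D(Y+np.pi/2)); r=env.read_state(); print(r['opening'],r['ee_pos'],r['time'])
    a=snap('top','a3.png');b=snap('scene','b3.png');np.savez('held.npz',**a);np.savez('held2.npz',**b)
    a=cv2.imread('pics/a3.png')[130:280,250:410];b=cv2.imread('pics/b3.png')[120:270,250:410]
    cv2.imwrite('pics/ab3.png',cv2.resize(np.hstack([a,b]),None,fx=2.5,fy=2.5))
E
```

```text
0.02333217952406101 59.87356781959534 [ 0.43864724  0.36175358 -0.02836474] 19.6667
0.023332988371104972
0.02349527998270831 [ 0.57276137 -0.06947969  0.11940173] 22.7167
```

View pics/ab3.png

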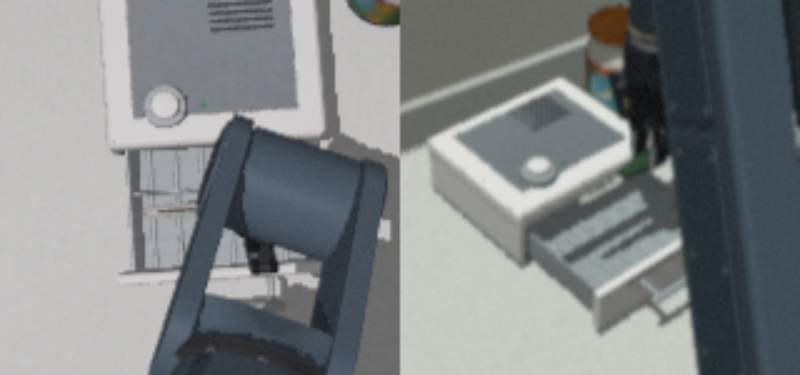

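The peeler is held with a 23.3 mm opening, and its blade tip shows at about (308,214) in the top view. I'll check its offset along the tray, then lower and release.

```bash
python3 - <<'E'
from h import *
s=dict(np.load('held.npz')); tip=(ray(s,308,214,.156)[:2]-C)@A; dy=tip[1]-.085; print('blade tip',tip,'dy',dy)
dy=np.clip(dy,-.008,.008) if abs(dy)<.02 else 0
g=lambda z:W(-.175,-.027-dy,z+OZ)
env.move_straight(g(.10),max_speed=.15); print(env.move_straight(g(.0495),max_speed=.08,max_force=8)); env.pause(.2)
r=env.read_state(); print(r['ee_pos'],r['wrist_force'])
claw.open_jaws(); r=env.read_state(); print(r['ee_pos'],r['wrist_force'],r['opening'])
env.move_straight(g(.15),max_speed=.2); env.move_ptp(W(-.345,0,.17+OZ),D(Y+np.pi/2)); print(env.read_state()['time'])
a=snap('top','a4.png');b=snap('scene','b4.png');np.savez('pl.npz',**a)
a=cv2.imread('pics/a4.png')[150:280,260:410];b=cv2.imread('pics/b4.png')[150:280,250:400]
cv2.imwrite('pics/ab4.png',cv2.resize(np.hstack([a,b]),None,fx=2.6,fy=2.6))
E
```

```text
blade tip [-0.17318098  0.0807755 ] dy -0.004224496539060291
False
[ 0.57328259 -0.06628605  0.0145549 ] [-0.03689412 -0.22482096 -0.6792678 ]
[ 0.57282545 -0.06616076  0.01398082] [-0.25249366  0.76624046  0.91696491] 0.08527434424766384
26.325
```

View pics/ab4.png

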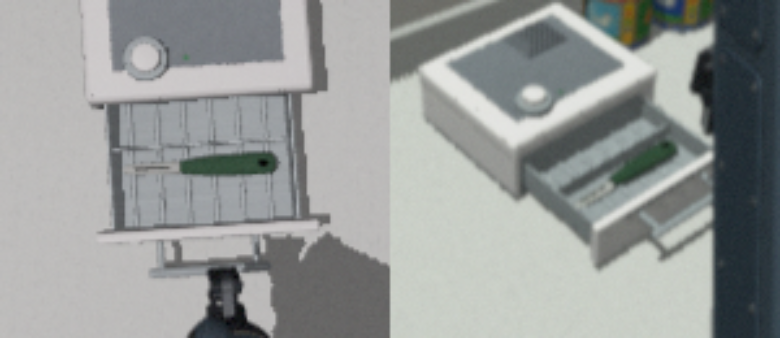

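The peeler lies flat along the front tray, just in front of the partition in both views. Now I close the drawer.

```bash
python3 - <<'E'
from h import *
claw.close_gripper(); h=.045+OZ
env.move_straight(W(-.345,0,h),max_speed=.2)
print(env.move_straight(W(-.19,0,h),max_speed=.08,max_force=20)); r=env.read_state(); print((np.array(r['ee_pos'][:2])-C)@A,r['wrist_force'])
print(env.move_straight(W(-.145,0,h),max_speed=.03,max_force=12)); r=env.read_state(); print((np.array(r['ee_pos'][:2])-C)@A,r['wrist_force'],r['time'])
env.move_straight(W(-.21,0,h),max_speed=.15); env.move_straight(W(-.21,0,.2+OZ),max_speed=.25)
s=snap('top','a5.png'); P=pts(s); ok=s['z_map']>0; L=(P[...,:2]-C)@A; z=P[...,2]
f=L[ok&(z>.045)&(z<.07)&(abs(L[...,1])<.07)&(L[...,0]<-.13)&(L[...,0]>-.19)]; print('bar x',np.percentile(f[:,0],[2,50,98]) if len(f) else None,len(f))
E
```

```text
False
[-1.90086218e-01  1.02960444e-04] [-1.5605452   1.54064056  1.01036017]
True
[-0.1701479  0.0005763] [-1.27607405 -0.17578367  1.01448828] 30.925
bar x [-0.15345141 -0.14505229 -0.13058498] 59
```

```bash
python3 - <<'E'
from h import *
h=.045+OZ; x=lambda:(np.array(env.read_state()['ee_pos'][:2])-C)@A
env.move_straight(W(-.21,0,h),max_speed=.25)
print(env.move_straight(W(-.145,0,h),max_speed=.03,max_force=20),x(),env.read_state()['wrist_force'])
env.move_straight(W(-.21,0,h),max_speed=.15); env.move_straight(W(-.21,0,.2+OZ),max_speed=.25)
b=[.680,.0212]; o=D(Y+np.pi/2)
env.move_ptp([*b,.16+OZ],o)
print(env.move_straight([*b,.103+OZ],max_speed=.025,max_force=10)); r=env.read_state(); print('tip',r['ee_pos'][2]-OZ,r['wrist_force'])
env.pause(.15); r=env.read_state(); print('tip',r['ee_pos'][2]-OZ,r['wrist_force'],r['time'])
env.move_straight([*b,.2+OZ],max_speed=.15)
env.move_ptp([.5,.15,.25],o); env.pause(.2)
s=snap('top','a6.png'); snap('scene','b6.png'); P=pts(s); ok=s['z_map']>0
k=ok&(np.hypot(P[...,0]-b[0],P[...,1]-b[1])<.012); print('button z',np.median(P[k][:,2]),env.read_state()['time'])
a=cv2.imread('pics/a6.png')[90:290,165:475];c=cv2.imread('pics/b6.png')[120:320,190:400]
cv2.imwrite('pics/ab6.png',cv2.resize(np.hstack([a,c]),None,fx=1.5,fy=1.5))
E
```

```text
True [-0.17113488  0.00047709] [-1.22057357  0.01087     0.67940383]
True
tip 0.11278274527877521 [-1.1498726   0.05847693  4.74993868]
tip 0.11259419464187043 [-2.06863283 -0.26802217  5.70771965] 38.075
button z 0.11957254241737218 40.0583
```

View pics/ab6.png

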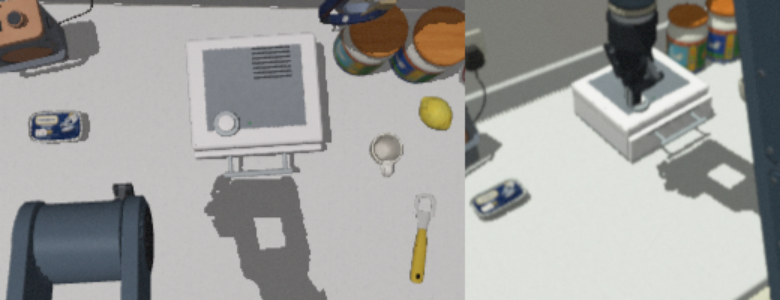

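The drawer is home, with the hard stop felt twice at the same place, and the button is up again. The tin, cup and opener are untouched. I'll repeat the press a little harder to be sure it went fully down, then back off and hand in.

```bash
python3 - <<'E'
from h import *
b=[.680,.0212]; o=D(Y+np.pi/2)
env.move_ptp([*b,.15+OZ],o)
print(env.move_straight([*b,.100+OZ],max_speed=.03,max_force=22)); env.pause(.2); r=env.read_state(); print('tip',r['ee_pos'][2]-OZ,r['wrist_force'],r['time'])
env.move_straight([*b,.2+OZ],max_speed=.15); env.move_ptp([.5,.15,.25],o); env.pause(.3)
s=snap('top'); P=pts(s); k=(s['z_map']>0)&(np.hypot(P[...,0]-b[0],P[...,1]-b[1])<.012); print('button z',np.median(P[k][:,2]),env.read_state()['time'])
print(job.close_job())
E
```

```text
True
tip 0.11265107127359408 [-0.64194721 -0.50120765  5.23701718] 42.475
button z 0.11966713909963321 44.5083
the job is handed in; nothing more can be done
None
```

The job is handed in at 44.5 s of the 58 s allowed; no verdict came back. The peeler is flat in the front tray after a drop of about 17 mm, since the open fingers don't fit in the tray. The drawer is home, the start button was pressed to its stop (twice) and is up again, and the tin opener, sardine tin and cup look unmoved.

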